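# Fetch the canning-kit tray with the hook and pack the kit

### The arm

A 6-joint arm with a two-finger parallel gripper is mounted at the origin on the work surface. World frame = base frame: x ahead of the robot, y to its left, z up, the work surface at z = 0. Lengths are in mm, angles in rad, forces in N, time in s.
With the tool pointing down it reaches from about 325 to 775 mm from the base axis. Payload 5.5 kg.
Tool frame: the origin (TCP) lies on the centre line of the jaws, within the pads' length; the fingertips stand 25 mm ahead of it and the grasp point (between the pads) lies 6 mm ahead of it; z points along the fingers, y is the line along which they close (so a half turn about z gives the same grasp; the last joint's range is limited). The gripper opens to 85 mm and grips with 20 to 120 N. Pads are 22 mm wide; open, the fingers measure 114 mm over their backs; the gripper's body (76 mm by 85 mm) begins 54 mm behind the grasp point. The pads swing forward as they close: fully open they stand 13 mm farther back than shut.
Start: joints at [-1.313, 0.091, 1.231, -0, 1.82, -0.057], TCP at [185.776, -570.53, 256.275] pointing down, gripper open.
Joint ranges: [-2.87, 2.87], [-0.86, 2.18], [0.17, 2.46], [-1.51, 4.65], [0.06, 2.69], [-2.65, 2.65]. Speed limits (rad/s): [2.57, 2.57, 3.01, 3.14, 3.14, 3.14].

### API

Orientations are given as a unit quaternion [x, y, z, w].
In Python, from rig import r, get_image gives the robot as it stands.
- The arm moves only by the tool carry_out, never from a script. Its argument "moves" is a list of rows, each a list of 2 entries, a list of its own where there are three numbers: the shift along the world's x, y, z in m, then the turn, a rotation vector about the world's x, y, z in rad. In form: [[[dx, dy, dz], [ax, ay, az]], ...]. A call has 1 to 12 rows; each row shifts and turns the commanded pose from where the row before left it; what a row does not reach is not made up. A row lasts 1/12 s, in which the tool goes at most 41.7 mm and 7.16 degrees, less where a joint would pass 70% of its speed; a pose out of reach is approached as far as the arm can. A call with a gripper value outside its range is refused whole. "grip" is the opening in per cent of the stroke, from 0 (shut) to 100 (fully open), set as the call begins (left out, the last holds). The fingers move at their own pace and stop on an object; the grip force is fixed at half the most. Time passes only in rows, so rows that do not move let the fingers close. It gives the time, the measured TCP pose, the force, the opening and the grip force at its end, in the units of the state.
- r.sense(): the state, without advancing time (a new reading comes with each control period).
- get_image(name): name is "side" or "top"; returns a dict with "img" (400x640x3 uint8, red, green, blue), "camera_matrix" (3x3 intrinsics, pixels), "extrinsics" (4x4, takes a point from camera to world coordinates). Camera axes: x right, y down, z forward; pixel columns grow to the right and rows downward; lengths in mm; the calibration is good to about 2 mm. A picture is of the moment at which its call begins. There is no depth.
- r.finish_job(): hands the job in; it is judged then, once.
The state is a dict: "clock": time; "q": joint angles; "qd": joint speeds; "tau": joint torques, N m; "tcp_pos": TCP position; "eef_rot": TCP orientation; "ft_force": force on the tool from outside, world axes, zero at the start; "wrist_torque": the same for the moment, N m; "gripper_width": finger opening in mm; "finger_force": force on a finger pad.
Only numpy, scipy, OpenCV 4.12 (cv2) and the standard library are available. Lean on these libraries where they do the work, as an engineer would, in place of code of your own. Each camera call takes 0.05 s, during which the arm holds its last target. There are 200 camera calls.

### The job

The foam-lined tray of the canning kit stands at the back, out of reach: take the hook, put its blade behind the tray's far edge and drag the tray until it lies wholly on the black rubber mat, using the hook and never your fingers to bring it there. Then lay the hook back on its cork mat and press every piece of the kit that lies on the left of the counter (three or four of them) fully home, flat, in the pocket cut to its shape. Leave the glass jar to the left of the tray standing where it is.

Things in the scene. Friction and masses are not known exactly. Their poses are not given: they have to be found in the camera images.
- tray: Shallow white enamelled tray filled with black foam, with four die-cut pockets side by side: 150 mm (x) by 266 mm (y), rim 24 mm high, foam top 21 mm high, about 0.9 kg, loose, slides on the counter. Origin: centre of its underside; x points to its far long side (away from the robot at yaw 0), z up. It starts at the back of the counter, out of reach.
- hook_grip (a point): The hook: an upright-sided light wooden grip 102 x 28 x 36 mm high (x from -80 to +22 mm of this point), from whose front end an 8 mm steel rod runs on along x, its axis 31 mm above the underside (so the rod's underside is 27 mm up), to a flat steel blade turned down at the end. It rests on grip and blade. Point: where to hold it (near its centre of mass), half-way up (18 mm). x axis along the rod to the blade, z up. 0.18 kg.
- hook_blade (a point): Centre of the hook's turned-down blade: 50 mm wide (y), 4 mm thick (x), 35 mm high, its lower edge level with the underside of the grip; 210 mm ahead of the grip point.
- mat: Black rubber mat, paper-thin, 250 mm (x) by 366 mm (y), flat in the middle of the counter; origin at its centre.
- corkmat: Thin cork mat, 320 mm (x) by 120 mm (y), flat at the right of the counter; the hook starts on it. Origin at its centre.
- opener_mid (a point): Red plastic jar opener with a round head. Listed point: its grip point, the middle of the 20 mm wide handle, half-way up (14 mm over its underside). Its x axis runs along the handle towards the head, z up. Lies flat, 124 mm long (62 mm either way along x from the point), 28 mm thick, handle straight-sided 20 mm wide from x = -62 to x = 17 mm. Head: a disc 48 mm across centred at x = 38 mm. About 70 g. May be absent.
- lifter_mid (a point): Lid lifter: wooden handle, rectangular steel head. Listed point: its grip point, the middle of the 20 mm wide handle, half-way up (14 mm over its underside). Its x axis runs along the handle towards the head, z up. Lies flat, 124 mm long (62 mm either way along x from the point), 28 mm thick, handle straight-sided 20 mm wide from x = -62 to x = 14 mm. Head: 42 mm wide, 18 mm thick, from x = 14 to 62 mm. About 90 g. May be absent.
- jarkey_mid (a point): T-shaped wooden jar key. Listed point: its grip point, the middle of the 20 mm wide handle, half-way up (14 mm over its underside). Its x axis runs along the handle towards the head, z up. Lies flat, 124 mm long (62 mm either way along x from the point), 28 mm thick, handle straight-sided 20 mm wide from x = -62 to x = 44 mm. Head: a crossbar 54 mm wide, from x = 44 to 62 mm. About 80 g. May be absent.
- pryer_mid (a point): L-shaped lid pryer: wooden handle, steel foot to one side. Listed point: its grip point, the middle of the 20 mm wide handle, half-way up (14 mm over its underside). Its x axis runs along the handle towards the head, z up. Lies flat, 124 mm long (62 mm either way along x from the point), 28 mm thick, handle straight-sided 20 mm wide from x = -62 to x = 36 mm. Foot: from y = -10 to +28 mm, 18 mm thick, from x = 36 to 62 mm. About 90 g. May be absent.
- pocket_opener (a point): Point in the tray: where the listed point of the red jar opener is when it is fully home in its pocket; x axis points the way its head must point (the tray's x). The pocket is cut to its outline with 2 mm to spare on each side, 13 mm deep; home, it stands 15 mm above the foam. In the tray's frame the point is 22 mm up (pocket floor 8 mm up), at x = 0, y = 96 mm.
- pocket_lifter (a point): Point in the tray: where the listed point of the lid lifter is when it is fully home in its pocket; x axis points the way its head must point (the tray's x). The pocket is cut to its outline with 2 mm to spare on each side, 13 mm deep; home, it stands 15 mm above the foam. In the tray's frame the point is 22 mm up (pocket floor 8 mm up), at x = 0, y = 32 mm.
- pocket_jarkey (a point): Point in the tray: where the listed point of the T-shaped jar key is when it is fully home in its pocket; x axis points the way its head must point (the tray's x). The pocket is cut to its outline with 2 mm to spare on each side, 13 mm deep; home, it stands 15 mm above the foam. In the tray's frame the point is 22 mm up (pocket floor 8 mm up), at x = 0, y = -32 mm.
- pocket_pryer (a point): Point in the tray: where the listed point of the L-shaped pryer is when it is fully home in its pocket; x axis points the way its head must point (the tray's x). The pocket is cut to its outline with 2 mm to spare on each side, 13 mm deep; home, it stands 15 mm above the foam. In the tray's frame the point is 22 mm up (pocket floor 8 mm up), at x = 0, y = -96 mm.
- jar1: Clear half-litre jar, 80 mm across, 120 mm high, empty, standing loose just left of where the tray starts; leave alone. Origin: centre of its underside.

How it is judged:
By the outcome, as a careful person would: the job done as asked, in the order asked, and still so for the second after the job is handed in, with the robot touching nothing.
Of opener, lifter, jarkey, pryer only 3 to 4 are there at a start; the rules pass over those that are not, and their reading is None.
At some moment in a run one of opener, lifter, jarkey, pryer, hook may be knocked a few centimetres aside while the robot is not near it.
It also fails if it takes over 208 s, if anything falls off the work surface, if the arm or the gripper's body presses on something with over 40 N, if the wrist force passes 120 N, or if a joint passes its speed limit or range.

## Working session

There is one attempt and no reset: what is moved stays moved. The work goes in short steps, Python scripts to look and compute and a tool call to move; the robot and the scene stay as the last step left them, time stands still between calls to the robot, and variables do not carry over. Pictures are saved under pics/ and viewed, at most 14 in all, crops included, and the job is handed in when it is done.

Besides the shell and the picture viewer there is one more tool, called after "Request:" as name(argument=value, ...) on one line, values as JSON. carry_out: Moves the arm, as the interface text tells. Its arguments: {"type":"object","properties":{"moves":{"type":"array","items":{"type":"array"}},"grip":{"type":"number"}},"required":["moves"]}

```bash
ls; mkdir -p pics
cat > h.py <<'E'
import numpy as np,cv2
from rig import r,get_image
def snap(n,f,crop=None,s=1):
    d=get_image(n); im=d["img"]
    np.savez(f"pics/{f}.npz",**d)
    if crop: x0,y0,x1,y1=crop; im=im[y0:y1,x0:x1]
    im=cv2.resize(im,None,fx=s,fy=s,interpolation=cv2.INTER_CUBIC)
    cv2.imwrite(f"pics/{f}.png",im[:,:,::-1]); return d
def px2w(d,u,v,z):
    K=d["camera_matrix"];E=d["extrinsics"]
    ray=E[:3,:3]@np.linalg.solve(K,[u,v,1.]); o=E[:3,3]
    return o+ray*(z-o[2])/ray[2]
def w2px(d,p):
    E=np.linalg.inv(d["extrinsics"]); c=d["camera_matrix"]@(E[:3,:3]@p+E[:3,3]); return c[:2]/c[2]
E
python3 - <<'E'
from h import *
d=snap("top","top0",s=1.25); snap("side","side0",s=1.25)
print(d["camera_matrix"],d["extrinsics"]); print(r.sense())
E
```

```text
pics
[[431.68106006   0.         317.77494554]
 [  0.         431.68106006 199.59689433]
 [  0.           0.           1.        ]] [[-6.68069482e-02 -9.73263422e-01  2.19761558e-01  3.54323258e+02]
 [-9.97765608e-01  6.53406929e-02 -1.39422423e-02  1.51908295e+01]
 [-7.89897952e-04 -2.20201963e-01 -9.75453982e-01  1.25351215e+03]
 [ 0.00000000e+00  0.00000000e+00  0.00000000e+00  1.00000000e+00]]
{'clock': 0.1, 'q': array([-1.31267945e+00,  9.17995235e-02,  1.23179213e+00, -2.49244081e-05,
        1.81980235e+00, -5.67025962e-02]), 'qd': array([ 0.00196307,  0.00051898, -0.00197997, -0.00220169,  0.00099677,
       -0.0009631 ]), 'tau': array([ 3.67031666e-03, -4.60216534e+01, -4.19216752e+01,  2.11586671e-04,
        1.06936076e-02, -1.92754425e-05]), 'tcp_pos': array([ 185.72134496, -570.30601751,  255.23929089]), 'eef_rot': array([ 9.87636726e-01,  1.56757409e-01, -1.02570779e-04, -8.94899219e-04]), 'ft_force': array([0.44436904, 0.34024925, 0.48737409]), 'wrist_torque': array([ 0.018821  , -0.02059294,  0.0480016 ]), 'finger_force': 0.0, 'gripper_width': 85.17622644269974}
```

View pics/top0.png

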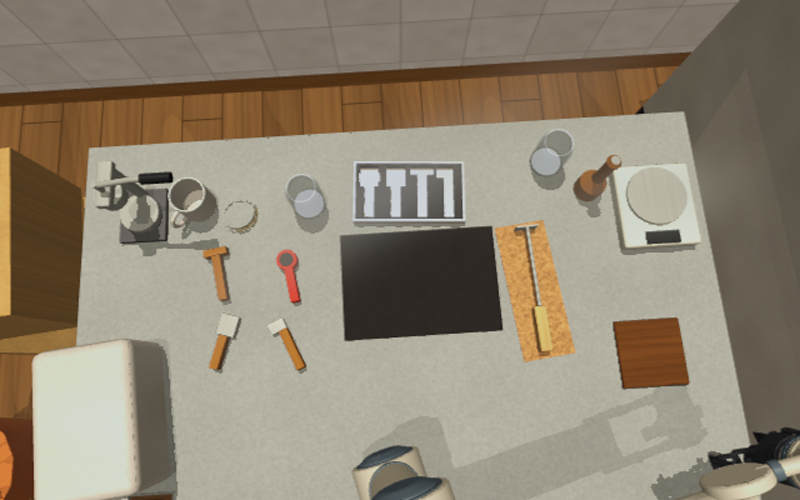

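View pics/side0.png

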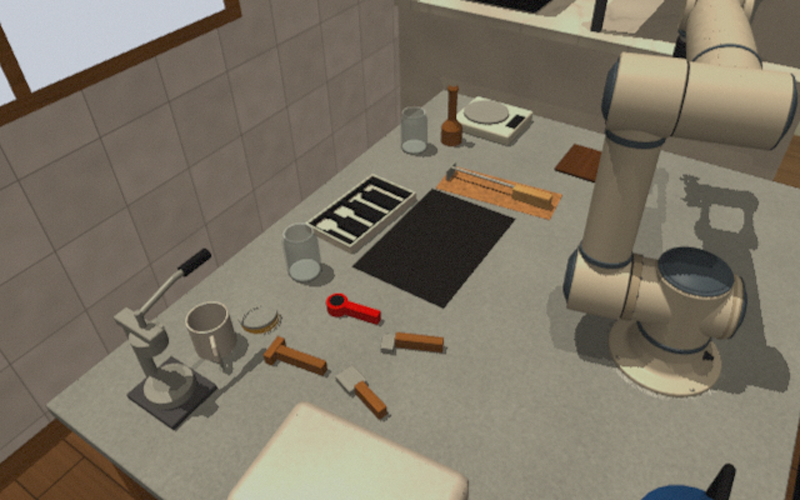

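The top view (at 1.25x) shows all four pieces: jar key (217,272), opener (290,275), lifter (224,342) and pryer (287,345). The tray is at (409,192), the mat at (421,283), and the hook on the cork runs from its blade at (526,227) to its grip at (543,330). Next I'll enlarge the crops.

Run:
```python
from h import *
im=np.load("pics/top0.npz")["img"]
for n,(x0,y0,x1,y1),s in(("ca",(270,120,470,270+20),3.5),("cb",(155,190,255,305),5)):
    cv2.imwrite(f"pics/{n}.png",cv2.resize(im[y0:y1,x0:x1],None,fx=s,fy=s,interpolation=cv2.INTER_CUBIC)[:,:,::-1])
```

```text
(no output)
```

View pics/ca.png

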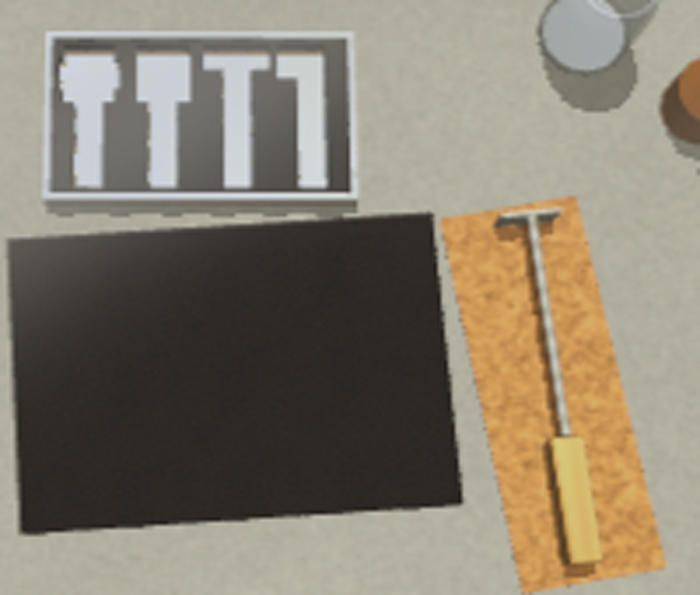

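View pics/cb.png

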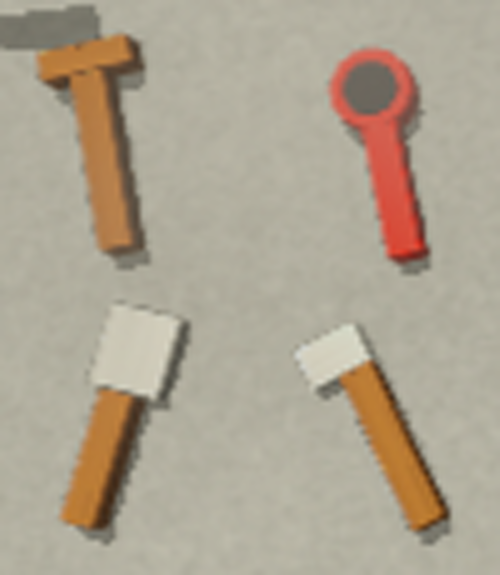

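Run:
```python
from h import *
d=np.load("pics/top0.npz")
a=lambda u,v,z: px2w(d,270+(u+.5)/3.5-.5,120+(v+.5)/3.5-.5,z)[:2]
b=lambda u,v,z: px2w(d,155+(u+.5)/5-.5,190+(v+.5)/5-.5,z)[:2]
np.set_printoptions(precision=1,suppress=True)
def rep(n,P):
    P=np.array(P); print(n,P.tolist() and P.round(1).tolist(),"c",P.mean(0),"sides",np.linalg.norm(P-np.roll(P,-1,0),axis=1))
rep("tray",[a(*p,24) for p in((45,33),(354,32),(357,200),(43,198))])
rep("mat",[a(*p,0) for p in((8,240),(432,213),(462,503),(22,533))])
rep("cork",[a(*p,0) for p in((441,218),(576,197),(664,568),(523,593))])
rep("grip",[a(*p,36) for p in((552,438),(581,437),(601,560),(572,564))])
rep("rod",[a(530,214,35),a(568,437,35)])
rep("blade",[a(497,216,35),a(560,211,35)])
def pc(n,head,tail):
    v=head-tail;L=np.linalg.norm(v);u=v/L
    print(n,"mid",tail+u*62,"len",L,"yaw",np.degrees(np.arctan2(u[1],u[0])))
pc("jarkey",b(84,45,28),b(115,249,28))
pc("opener(100)",b(371,88,28),b(405,256,28))
pc("lifter",b(151,311,18),b(82,523,28))
pc("pryer dirL",b(340,378,28),b(412,530,28));pc("pryer dirR",b(372,362,28),b(443,512,28));pc("pryer tail",b(375,362,28),b(428,520,28))
print("pr",b(428,520,28))
```

```text
tray [[857.2, 89.7], [840.2, -177.4], [689.6, -165.8], [709.1, 98.6]] c [774.  -38.7] sides [267.7 151.  265.1 148.3]
mat [[680.8, 131.9], [680.3, -232.5], [432.7, -231.2], [432.5, 131.3]] c [556.6 -50.1] sides [364.5 247.6 362.4 248.3]
cork [[675.4, -239.8], [686.2, -357.7], [369.4, -389.7], [357.2, -272.7]] c [ 522. -315.] sides [118.4 318.4 117.7 319.8]
grip [[477.4, -302.2], [476.6, -325.7], [378.5, -329.1], [376.9, -305.8]] c [ 427.3 -315.7] sides [ 23.5  98.2  23.4 100.5]
rod [[664.8, -307.1], [477.4, -315.5]] c [ 571.1 -311.3] sides [187.6 187.6]
blade [[665.0, -279.5], [665.7, -332.4]] c [ 665.4 -305.9] sides [53. 53.]
jarkey mid [602.4 413.7] len 122.27475719437122 yaw 8.733683410114716
opener(100) mid [587.1 250. ] len 100.62385330484238 yaw 9.860835935101617
lifter mid [448.6 404. ] len 121.48119711079295 yaw -16.789954297550345
pryer dirL mid [429.9 264.4] len 94.38501171778982 yaw 23.93769059856616
pryer dirR mid [438.6 246.8] len 93.29188371854805 yaw 23.73998388939601
pryer tail mid [437.3 248.5] len 93.20143431889987 yaw 17.12212645385314
pr [378.1 230.3]
```

Measurements agree with the given sizes. The hook point is about (455,-315) with yaw about 2.4°. The tray is at (774,-39) with yaw about -3.4°, and the mat centre is (557,-50). Going to the hook now.

Request:
carry_out(moves=[[[0.0225, 0.0213, -0.008], [0, 0, -0.0228]], [[0.0225, 0.0213, -0.008], [0, 0, -0.0228]], [[0.0225, 0.0213, -0.008], [0, 0, -0.0228]], [[0.0225, 0.0213, -0.008], [0, 0, -0.0228]], [[0.0225, 0.0213, -0.008], [0, 0, -0.0228]], [[0.0225, 0.0213, -0.008], [0, 0, -0.0228]], [[0.0225, 0.0213, -0.008], [0, 0, -0.0228]], [[0.0225, 0.0213, -0.008], [0, 0, -0.0228]], [[0.0225, 0.0213, -0.008], [0, 0, -0.0228]], [[0.0225, 0.0213, -0.008], [0, 0, -0.0228]], [[0.0225, 0.0213, -0.008], [0, 0, -0.0228]], [[0.0225, 0.0213, -0.008], [0, 0, -0.0228]]], grip=80)

```text
clock: 1.1
tcp_pos: [456.5, -313.5, 159.4]
eef_rot: [1.0, 0.02, -0.0, -0.0]
ft_force: [0.3, -0.0, 0.1]
gripper_width: 68.4
finger_force: 0.0
```

Request:
carry_out(moves=[[[0, -0.001, -0.03], [0, 0, 0]], [[0, 0, -0.03], [0, 0, 0]], [[0, 0, -0.03], [0, 0, 0]], [[0, 0, -0.02], [0, 0, 0]], [[0, 0, -0.01], [0, 0, 0]], [[0, 0, -0.01], [0, 0, 0]], [[0, 0, 0], [0, 0, 0]], [[0, 0, 0], [0, 0, 0]]])

```text
clock: 1.77
tcp_pos: [456.0, -316.2, 30.9]
eef_rot: [1.0, 0.021, 0.0, 0.0]
ft_force: [-0.3, 0.7, 0.5]
gripper_width: 68.4
finger_force: 0.0
```

Request:
carry_out(moves=[[[0, 0, 0], [0, 0, 0]], [[0, 0, 0], [0, 0, 0]], [[0, 0, 0], [0, 0, 0]], [[0, 0, 0], [0, 0, 0]], [[0, 0, 0], [0, 0, 0]], [[0, 0, 0], [0, 0, 0]], [[0, 0, 0], [0, 0, 0]], [[0, 0, 0], [0, 0, 0]]], grip=0)

```text
clock: 2.43
tcp_pos: [456.4, -316.5, 31.8]
eef_rot: [1.0, 0.021, 0.001, 0.001]
ft_force: [-0.4, -0.5, 5.9]
gripper_width: 27.2
finger_force: 60.7
```

Request:
carry_out(moves=[[[0, 0, 0.01], [0, 0, 0]], [[0, 0, 0.02], [0, 0, 0]], [[0, 0, 0.02], [0, 0, 0]], [[0, 0, 0.02], [0, 0, 0]], [[0, 0, 0], [0, 0, 0]], [[0, 0, 0], [0, 0, 0]]])

```text
clock: 2.93
tcp_pos: [456.2, -316.2, 101.2]
eef_rot: [1.0, 0.021, 0.001, 0.001]
ft_force: [0.9, 0.3, -1.9]
gripper_width: 27.4
finger_force: 59.8
```

Request:
carry_out(moves=[[[0.01, 0.015, 0], [0, 0, -0.01]], [[0.017, 0.023, 0], [0, 0, -0.01]], [[0.02, 0.027, 0], [0, 0, -0.01]], [[0.02, 0.027, 0], [0, 0, -0.01]], [[0.02, 0.027, 0], [0, 0, -0.01]], [[0.02, 0.027, 0], [0, 0, -0.01]], [[0.02, 0.027, 0], [0, 0, -0.01]], [[0.02, 0.027, 0], [0, 0, -0.01]], [[0.02, 0.027, 0], [0, 0, -0.01]], [[0.017, 0.023, 0], [0, 0, -0.01]], [[0.015, 0.02, 0], [0, 0, 0]], [[0.008, 0.013, 0], [0, 0, 0]]])

```text
clock: 3.93
tcp_pos: [662.8, -30.3, 97.1]
eef_rot: [1.0, -0.028, -0.002, -0.001]
ft_force: [-0.7, 0.1, -2.7]
gripper_width: 27.1
finger_force: 59.7
```

Run:
```python
from h import *
snap("top","t1",(270,110,430,230),5); d=get_image("side"); 
cv2.imwrite("pics/s1.png",cv2.resize(d["img"][80:230,200:400],None,fx=4,fy=4,interpolation=cv2.INTER_CUBIC)[:,:,::-1])
s=r.sense();print(s["tcp_pos"],s["ft_force"],s["wrist_torque"],s["gripper_width"])
```

```text
[662.62713855 -30.57752871  97.67527621] [-0.50377773  0.08024903 -0.57155684] [-0.03633894  0.01715011 -0.02016443] 27.07593742456247
```

View pics/t1.png

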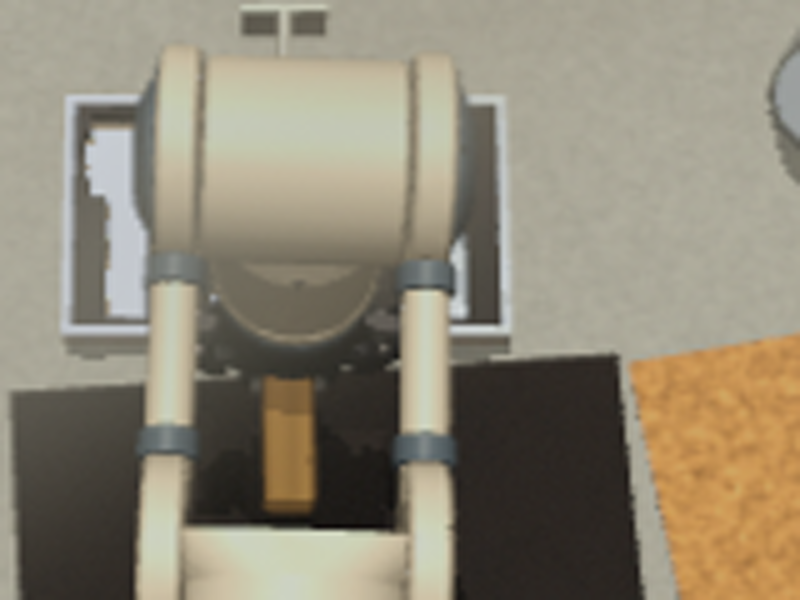

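View pics/s1.png

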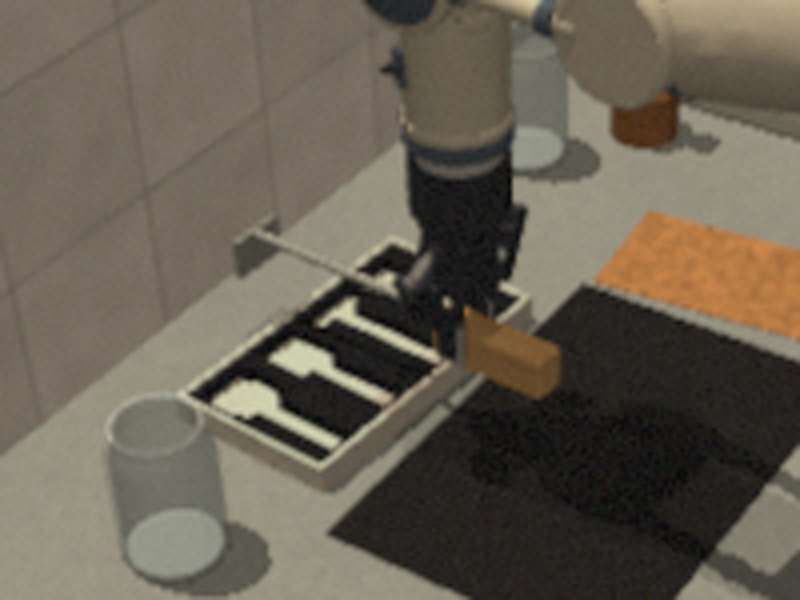

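Run:
```python
from h import *
d=np.load("pics/t1.npz")
o=lambda u,v:(270+(u+.5)/5-.5,110+(v+.5)/5-.5)
print(px2w(d,*o(285,9),101),px2w(d,*o(285,38),66), px2w(d,*o(288,508),66))
x,y=872,-43
for z in(66,101): print((w2px(d,np.array([x,y,z]))-[270,110])*5)
for p in((66,97),(508,98),(508,330),(65,330)): print(px2w(d,*o(*p),24))
```

```text
[871.12958641 -43.87872601 101.        ] [868.50044878 -44.36280052  66.        ] [586.82184512 -25.91458015  66.        ]
[280.27196671  30.61853535]
[281.3646912    5.68776438]
[857.3711506   88.76337887  24.        ]
[ 838.73874882 -178.57258393   24.        ]
[ 693.31486276 -164.84769974   24.        ]
[710.87570293  96.54194631  24.        ]
```

Side view: the hook is level in the gripper, its blade over the back of the tray (257,235). From the top view the blade sits at (870,-44), 20 mm beyond the tray's far edge (848). I'll lower it and drag.

Request:
carry_out(moves=[[[0, 0, -0.015], [0, 0, 0]], [[0, 0, -0.015], [0, 0, 0]], [[0, 0, -0.015], [0, 0, 0]], [[0, 0, -0.01], [0, 0, 0]], [[0, 0, -0.007], [0, 0, 0]], [[0, 0, 0], [0, 0, 0]], [[0, 0, 0], [0, 0, 0]], [[0, 0, 0], [0, 0, 0]]])

```text
clock: 4.7
tcp_pos: [663.3, -33.3, 39.4]
eef_rot: [1.0, -0.03, 0.001, 0.0]
ft_force: [-0.1, 0.2, -1.0]
gripper_width: 27.3
finger_force: 59.7
```

Run:
```python
from h import *
d=get_image("side"); 
cv2.imwrite("pics/s2.png",cv2.resize(d["img"][110:210,220:370],None,fx=5,fy=5,interpolation=cv2.INTER_CUBIC)[:,:,::-1])
s=r.sense();print(s["tcp_pos"],s["ft_force"],s["wrist_torque"],s["gripper_width"])
```

```text
[663.41648749 -33.20046295  39.69781772] [ 0.78203297  0.06708149 -2.30763679] [0.02106181 0.01796602 0.00959166] 26.84775730066578
```

View pics/s2.png

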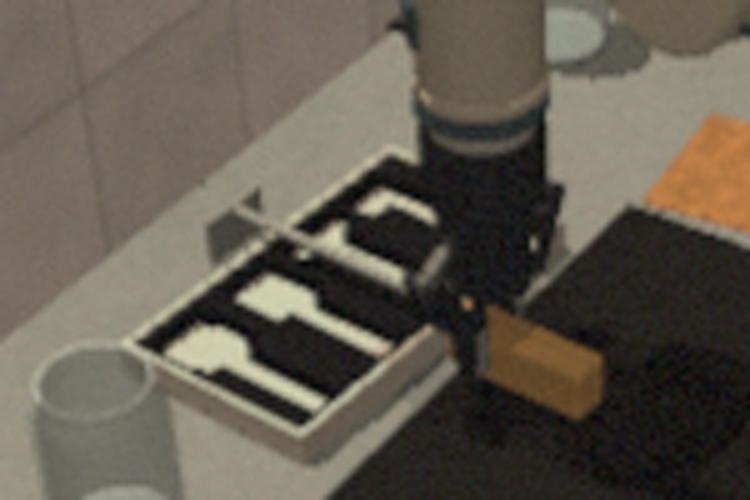

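The blade hangs behind the far edge (235,230 in this crop), the rod clear above the rim. Now dragging about 238 mm.

Request:
carry_out(moves=[[[0, 0, -0.003], [0, 0, 0]], [[-0.008, 0, 0], [0, 0, 0]], [[-0.008, 0, 0], [0, 0, 0]], [[-0.005, 0, 0], [0, 0, 0]], [[-0.006, 0, 0], [0, 0, 0]], [[-0.01, 0, 0], [0, 0, 0]], [[-0.01, 0, 0], [0, 0, 0]], [[-0.01, 0, 0], [0, 0, 0]], [[-0.01, 0, 0], [0, 0, 0]], [[-0.01, 0, 0], [0, 0, 0]], [[-0.01, 0, 0], [0, 0, 0]], [[-0.01, 0, 0], [0, 0, 0]]])

```text
clock: 5.75
tcp_pos: [565.8, -32.9, 35.9]
eef_rot: [1.0, -0.029, 0.001, 0.0]
ft_force: [4.5, -0.9, -3.0]
gripper_width: 27.3
finger_force: 59.6
```

Request:
carry_out(moves=[[[-0.012, 0, 0], [0, 0, 0]], [[-0.012, 0, 0], [0, 0, 0]], [[-0.012, 0, 0], [0, 0, 0]], [[-0.012, 0, 0], [0, 0, 0]], [[-0.012, 0, 0], [0, 0, 0]], [[-0.012, 0, 0], [0, 0, 0]], [[-0.012, 0, 0], [0, 0, 0]], [[-0.012, 0, 0], [0, 0, 0]], [[-0.012, 0, 0], [0, 0, 0]], [[-0.012, 0, 0], [0, 0, 0]], [[-0.008, 0, 0], [0, 0, 0]], [[-0.005, 0, 0], [0, 0, 0]]])

```text
clock: 6.75
tcp_pos: [432.6, -32.9, 35.8]
eef_rot: [1.0, -0.029, 0.001, 0.0]
ft_force: [5.7, -0.6, -2.2]
gripper_width: 27.2
finger_force: 59.7
```

Run:
```python
from h import *
snap("top","t2",(250,110,450,270),4)
s=r.sense();print(s["tcp_pos"],s["ft_force"],s["wrist_torque"],s["gripper_width"])
```

```text
[431.9431526  -32.91455227  35.66954959] [ 0.3787494  -0.13628055 -1.53785006] [0.00682601 0.02105319 0.00319315] 27.25791364023548
```

View pics/t2.png

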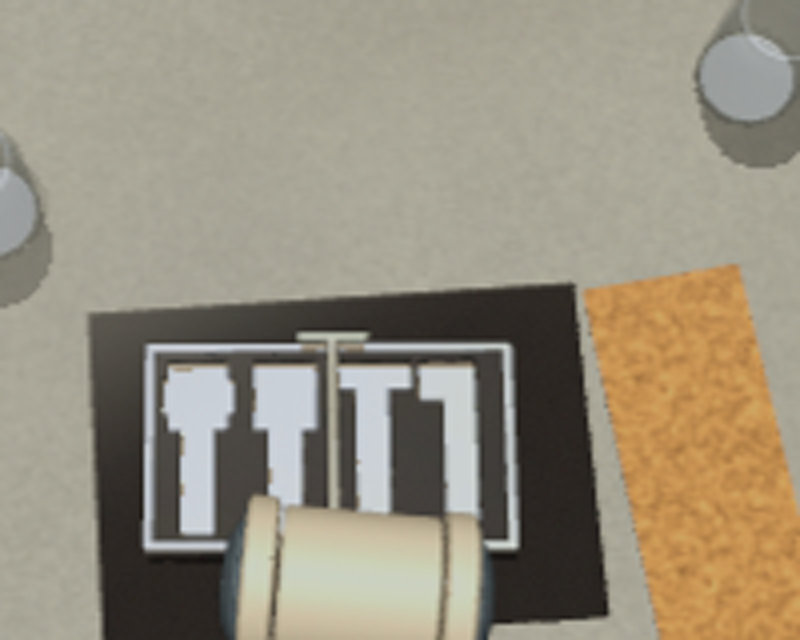

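The tray lies wholly on the mat (rim from (146,345) to (517,549), mat corners outside). Backing the blade off, lifting, and returning the hook to the cork.

Request:
carry_out(moves=[[[0.01, 0, 0], [0, 0, 0]], [[0.01, 0, 0], [0, 0, 0]], [[0, 0, 0.015], [0, 0, 0]], [[0, 0, 0.02], [0, 0, 0]], [[0, 0, 0.02], [0, 0, 0]], [[0, 0, 0.01], [0, 0, 0]], [[0, -0.015, 0], [0, 0, 0.01]], [[0, -0.025, 0], [0, 0, 0.01]], [[0, -0.025, 0], [0, 0, 0.01]], [[0, -0.025, 0], [0, 0, 0.01]], [[0, -0.025, 0], [0, 0, 0.01]], [[0, -0.025, 0], [0, 0, 0.01]]])

```text
clock: 7.8
tcp_pos: [452.2, -174.0, 99.7]
eef_rot: [1.0, 0.001, -0.001, -0.0]
ft_force: [-0.3, 0.1, -1.6]
gripper_width: 27.2
finger_force: 59.8
```

Request:
carry_out(moves=[[[0, -0.03, 0], [0, 0, 0.01]], [[0, -0.03, 0], [0, 0, 0.01]], [[0, -0.028, 0], [0, 0, 0.01]], [[0.002, -0.025, 0], [0, 0, 0.01]], [[0.002, -0.02, 0], [0, 0, 0]], [[0, -0.01, 0], [0, 0, 0]], [[0, 0, -0.02], [0, 0, 0]], [[0, 0, -0.02], [0, 0, 0]], [[0, 0, -0.015], [0, 0, 0]], [[0, 0, -0.005], [0, 0, 0]], [[0, 0, 0], [0, 0, 0]], [[0, 0, 0], [0, 0, 0]]])

```text
clock: 8.8
tcp_pos: [456.9, -315.6, 40.5]
eef_rot: [1.0, 0.021, -0.0, -0.0]
ft_force: [0.3, 0.0, -2.0]
gripper_width: 27.0
finger_force: 59.8
```

Request:
carry_out(moves=[[[0, 0, -0.004], [0, 0, 0]], [[0, 0, -0.003], [0, 0, 0]], [[0, 0, -0.001], [0, 0, 0]], [[0, 0, 0], [0, 0, 0]], [[0, 0, 0], [0, 0, 0]], [[0, 0, 0], [0, 0, 0]]])

```text
clock: 9.3
tcp_pos: [456.9, -316.0, 32.6]
eef_rot: [1.0, 0.021, 0.0, 0.0]
ft_force: [-0.3, 0.1, -1.3]
gripper_width: 27.1
finger_force: 59.8
```

Request:
carry_out(moves=[[[0, 0, 0], [0, 0, 0]], [[0, 0, 0], [0, 0, 0]], [[0, 0, 0], [0, 0, 0]], [[0, 0, 0], [0, 0, 0]], [[0, 0, 0], [0, 0, 0]], [[0, 0, 0], [0, 0, 0]], [[0, 0, 0.02], [0, 0, 0]], [[0, 0, 0.03], [0, 0, 0]], [[0, 0, 0.03], [0, 0, 0]], [[0, 0, 0.03], [0, 0, 0]], [[0, 0, 0.03], [0, 0, 0]], [[0, 0, 0.02], [0, 0, 0]]], grip=70)

```text
clock: 10.3
tcp_pos: [457.3, -316.3, 196.0]
eef_rot: [1.0, 0.021, 0.002, 0.001]
ft_force: [0.8, 0.0, 1.0]
gripper_width: 60.0
finger_force: 0.0
```

Hook is back. Next I'll re-look at the tray and all the pieces.

Run:
```python
from h import *
snap("top","t3",(155,165,415,305),3.07)
```

```text
(no output)
```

View pics/t3.png

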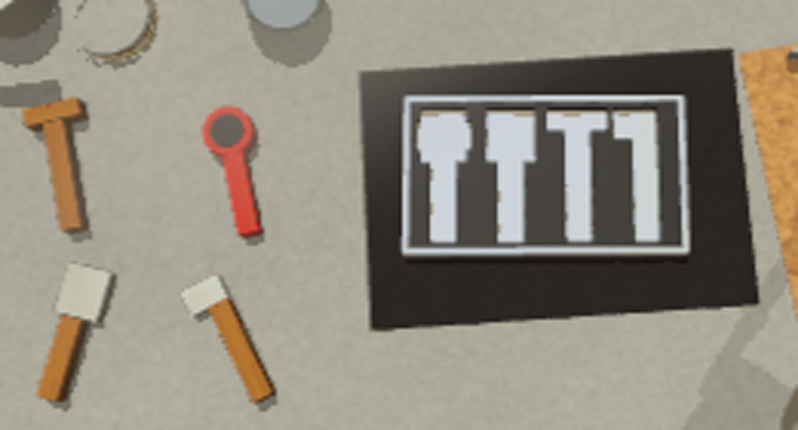

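The view shows the pieces unmoved, jar key (65,170), opener (235,175), lifter (72,335) and pryer (235,340), and the tray rim from (403,97) to (690,257). I'll refine the poses by fitting the known outlines to the silhouettes.

```bash
cat > fit.py <<'E'
from h import *
from scipy.optimize import minimize
def box(x0,x1,y0,y1): return np.array([[x0,y0],[x1,y0],[x1,y1],[x0,y1]],float)
t=np.linspace(0,2*np.pi,40)
H=lambda x:(box(-62,x,-10,10),28)
M=dict(opener=[H(17),(np.c_[38+24*np.cos(t),24*np.sin(t)],28)],lifter=[H(14),(box(14,62,-21,21),18)],
 jarkey=[H(44),(box(44,62,-27,27),28)],pryer=[H(36),(box(36,62,-10,28),18)],tray=[(box(-75,75,-133,133),24)])
S=8
def sil(d,parts,p,win,z0=0):
    x0,y0,x1,y1=win; m=np.zeros(((y1-y0)*S,(x1-x0)*S),np.uint8); c,s=np.cos(p[2]),np.sin(p[2])
    for P,h in parts:
        Q=P@np.array([[c,s],[-s,c]])+p[:2]
        for z in np.linspace(0,h,6):
            uv=np.array([w2px(d,np.array([*q,z+z0])) for q in Q])
            cv2.fillPoly(m,[np.round(((uv-[x0,y0]+.5)*S)*16).astype(np.int32)],1,shift=4)
    return cv2.resize(m.astype(np.float32),(x1-x0,y1-y0),interpolation=cv2.INTER_AREA)
def fit(d,name,p0,mask,win,z0=0):
    x0,y0,x1,y1=win; m=mask[y0:y1,x0:x1].astype(np.float32)
    f=lambda p: np.abs(sil(d,M[name],[p[0],p[1],p[2]/100],win,z0)-m).sum()
    q=np.array([p0[0],p0[1],p0[2]*100])
    R=minimize(f,q,method="Nelder-Mead",options=dict(initial_simplex=np.vstack([q]+[q+e for e in np.diag([5,5,5.])]),xatol=.05,fatol=.05))
    return np.array([R.x[0],R.x[1],R.x[2]/100]),R.fun,m.sum()
def cmask(im):
    im=im.astype(int); sat=im.max(2)-im.min(2); g=im.mean(2)
    return ((sat>60)|(g>195)).astype(np.uint8)
def win(d,p,R): u,v=w2px(d,np.array([p[0],p[1],10])); return int(u-R),int(v-R),int(u+R),int(v+R)
E
python3 - <<'E'
from fit import *
d=dict(np.load("pics/t3.npz")); im=d["img"]
P=dict(jarkey=(602,414,.152),opener=(587,250,.172),lifter=(449,404,-.29),pryer=(438,254,.415))
m=cmask(im)
for n,p in P.items():
    w=win(d,p,32); b=m.copy()
    if n!="opener": pass
    else: 
        cs,_=cv2.findContours(b,cv2.RETR_EXTERNAL,cv2.CHAIN_APPROX_NONE); cv2.drawContours(b,cs,-1,1,-1)
    q,f,s=fit(d,n,p,b,w); print(n,q[:2].round(1),"yaw",q[2].round(3),"err",f.round(1),s)
g=im.mean(2); b=(g>100).astype(np.uint8); u0,v0,u1,v1=281,190,385,258
b2=np.zeros_like(b); b2[v0:v1,u0:u1]=b[v0:v1,u0:u1]
cs,_=cv2.findContours(b2,cv2.RETR_EXTERNAL,cv2.CHAIN_APPROX_NONE); c=max(cs,key=cv2.contourArea); b3=np.zeros_like(b); cv2.drawContours(b3,[c],-1,1,-1)
q,f,s=fit(d,"tray",(558,-39,-.06),b3,(275,185,392,262)); print("tray",q.round(3),f,s)
print(np.median(g[200:260,220:230]))
E
```

```text
jarkey [604.7 417.4] yaw 0.164 err 167.6 352.0
opener [588.5 252.1] yaw 0.175 err 49.2 428.0
lifter [446.9 410.7] yaw -0.332 err 372.5 200.0
pryer [431.9 256.8] yaw 0.433 err 122.3 353.0
tray [ 5.66341e+02 -3.91110e+01 -6.60000e-02] 64.546875 4841.0
163.33333333333334
```

```bash
cat >> fit.py <<'E'
def cmask(im,g0=183,s0=40):
    im=cv2.GaussianBlur(im,(3,3),.6).astype(int); sat=im.max(2)-im.min(2); g=im.mean(2)
    return ((sat>s0)|(g>g0)).astype(np.uint8)
E
python3 - <<'E'
from fit import *
d=dict(np.load("pics/t3.npz")); im=d["img"]
P=dict(jarkey=(602,414,.152),opener=(587,250,.172),lifter=(449,404,-.29),pryer=(438,254,.415))
m=cmask(im); cs,_=cv2.findContours(m,cv2.RETR_EXTERNAL,cv2.CHAIN_APPROX_NONE); cv2.drawContours(m,cs,-1,1,-1)
big=cv2.resize(im,None,fx=4,fy=4,interpolation=cv2.INTER_CUBIC)
def draw(n,q):
    c,s=np.cos(q[2]),np.sin(q[2])
    for Pp,h in M[n]:
        Q=Pp@np.array([[c,s],[-s,c]])+q[:2]
        uv=np.array([w2px(d,np.array([*a,h])) for a in Q]); cv2.polylines(big,[np.round((uv+.5)*4).astype(int)],True,(0,255,0),1)
for n,p in P.items():
    w=win(d,p,32); q,f,s=fit(d,n,p,m,w); print(n,q[:2].round(1),"yaw",q[2].round(3),"err",f.round(1),s); draw(n,q)
draw("tray",[566.3,-39.1,-.066])
cv2.imwrite("pics/ov.png",np.hstack([big[750:1220,620:1040],big[750:1220,1150:1530]])[:,:,::-1])
print(im[240:244,240],im[262,232])
E
```

```text
jarkey [605.1 418.8] yaw 0.163 err 103.4 417.0
opener [589.2 251.9] yaw 0.18 err 33.5 478.0
lifter [447.2 410.9] yaw -0.303 err 152.9 423.0
pryer [432.8 257. ] yaw 0.417 err 79.9 414.0
[[ 99  61  53]
 [114 103  92]
 [114 112 101]
 [115 112 101]] [167 165 150]
```

View pics/ov.png

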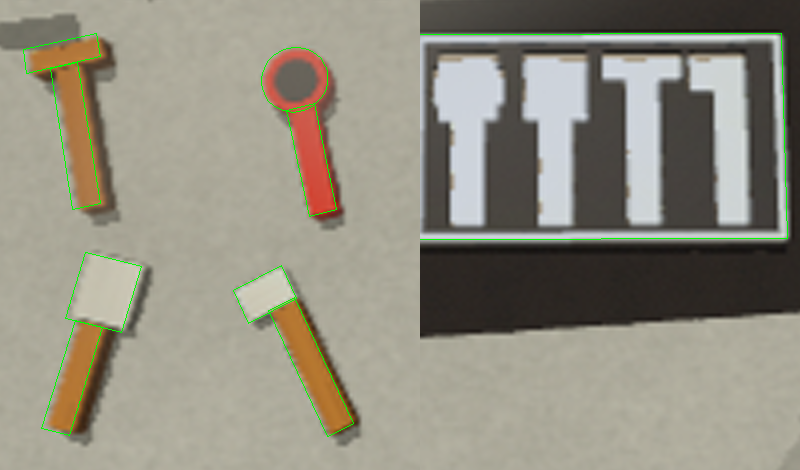

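The outlines fit along the axes well. The tray is at (566.3,-39.1) with yaw -0.066, which puts the opener pocket at (572.6,56.7). I'm fetching the opener at (589,252), yaw 0.18, and gripping high so the tips stay above the foam.

Request:
carry_out(moves=[[[0.0082, 0.025, 0], [0, 0, 0.0115]], [[0.0082, 0.0355, 0], [0, 0, 0.0115]], [[0.0082, 0.0355, 0], [0, 0, 0.0115]], [[0.0082, 0.0355, 0], [0, 0, 0.0115]], [[0.0082, 0.0355, 0], [0, 0, 0.0115]], [[0.0082, 0.0355, 0], [0, 0, 0.0115]], [[0.0082, 0.0355, 0], [0, 0, 0.0115]], [[0.0082, 0.0355, 0], [0, 0, 0.0115]], [[0.0082, 0.0355, 0], [0, 0, 0.0115]], [[0.0082, 0.0355, 0], [0, 0, 0.0115]], [[0.0082, 0.0355, 0], [0, 0, 0.0115]], [[0.0082, 0.0355, 0], [0, 0, 0.0115]]], grip=60)

```text
clock: 11.35
tcp_pos: [555.2, 101.4, 192.1]
eef_rot: [0.996, 0.09, 0.0, 0.0]
ft_force: [0.5, -0.3, 0.0]
gripper_width: 51.0
finger_force: 0.0
```

Request:
carry_out(moves=[[[0.0082, 0.0355, -0.02], [0, 0, 0]], [[0.0082, 0.0355, -0.02], [0, 0, 0]], [[0.0082, 0.0355, -0.02], [0, 0, 0]], [[0.0082, 0.025, -0.02], [0, 0, 0]], [[0, 0.022, -0.02], [0, 0, 0]], [[0, 0, -0.015], [0, 0, 0]], [[0, 0, 0], [0, 0, 0]], [[0, 0, 0], [0, 0, 0]]])

```text
clock: 12.02
tcp_pos: [587.2, 252.9, 75.8]
eef_rot: [0.996, 0.09, -0.001, 0.001]
ft_force: [-0.1, 0.2, 0.6]
gripper_width: 51.4
finger_force: 0.0
```

Request:
carry_out(moves=[[[0.002, -0.001, -0.02], [0, 0, 0]], [[0, 0, -0.012], [0, 0, 0]], [[0, 0, -0.006], [0, 0, 0]], [[0, 0, 0], [0, 0, 0]], [[0, 0, 0], [0, 0, 0]]])

```text
clock: 12.43
tcp_pos: [590.0, 251.6, 39.7]
eef_rot: [0.996, 0.089, -0.0, 0.0]
ft_force: [0.6, -0.5, 0.2]
gripper_width: 51.4
finger_force: 0.0
```

Request:
carry_out(moves=[[[0, 0, 0], [0, 0, 0]], [[0, 0, 0], [0, 0, 0]], [[0, 0, 0], [0, 0, 0]], [[0, 0, 0], [0, 0, 0]], [[0, 0, 0], [0, 0, 0]], [[0, 0, 0], [0, 0, 0]], [[0, 0, 0], [0, 0, 0]]], grip=0)

```text
clock: 13.02
tcp_pos: [590.6, 252.4, 40.8]
eef_rot: [0.996, 0.09, 0.001, -0.0]
ft_force: [0.3, -0.2, 5.7]
gripper_width: 17.9
finger_force: 62.0
```

Request:
carry_out(moves=[[[0, 0, 0.015], [0, 0, 0]], [[0, 0, 0.02], [0, 0, 0]], [[0, 0, 0.02], [0, 0, 0]], [[-0.002, -0.022, 0], [0, 0, -0.0307]], [[-0.0025, -0.029, 0], [0, 0, -0.0307]], [[-0.0025, -0.029, 0], [0, 0, -0.0307]], [[-0.0025, -0.029, 0], [0, 0, -0.0307]], [[-0.0025, -0.029, 0], [0, 0, -0.0307]], [[-0.0025, -0.026, 0], [0, 0, -0.0307]], [[-0.0015, -0.02, 0], [0, 0, -0.0307]], [[-0.001, -0.012, 0], [0, 0, -0.0307]], [[0, 0, 0], [0, 0, 0]]])

```text
clock: 14.02
tcp_pos: [572.7, 54.0, 93.9]
eef_rot: [0.999, -0.035, -0.0, 0.0]
ft_force: [0.3, -0.0, 0.2]
gripper_width: 18.5
finger_force: 61.2
```

Run:
```python
from h import *
import time
for i in range(3):
    d=get_image("side"); s=r.sense();print(s["tcp_pos"],s["eef_rot"],s["ft_force"],s["gripper_width"])
cv2.imwrite("pics/s4.png",cv2.resize(d["img"][110:240,220:420],None,fx=4,fy=4,interpolation=cv2.INTER_CUBIC)[:,:,::-1])
```

```text
[572.87769899  55.5193996   94.04451979] [ 9.99422278e-01 -3.39858594e-02 -1.92266259e-04 -1.86154991e-04] [-0.14530546  0.03768152 -0.43045566] 18.28920856874166
[572.95136315  56.50830808  94.07783661] [ 9.99450230e-01 -3.31521599e-02 -1.50134026e-04 -3.86738014e-04] [ 0.03248868  0.67842784 -0.3795891 ] 18.36550253556085
[572.98452524  57.04346647  94.10901739] [ 9.99467856e-01 -3.26167872e-02 -1.30262004e-04 -3.65528246e-04] [-0.46103961 -0.12625357 -0.85367557] 18.163191197232074
```

View pics/s4.png

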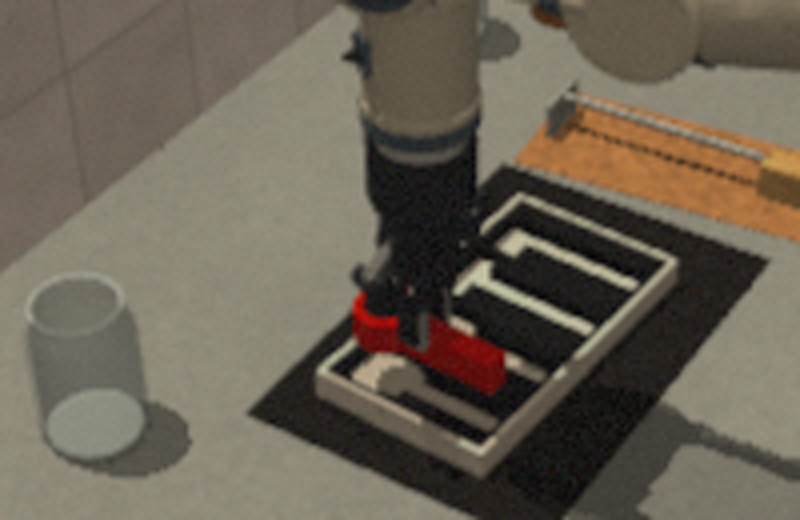

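Side view: the opener is held level over its pocket. Lowering it into the pocket now.

Request:
carry_out(moves=[[[0, 0, -0.015], [0, 0, 0]], [[0, 0, -0.01], [0, 0, 0]], [[0, 0, -0.004], [0, 0, 0]], [[0, 0, 0], [0, 0, 0]], [[0, 0, -0.003], [0, 0, 0]], [[0, 0, -0.003], [0, 0, 0]], [[0, 0, -0.003], [0, 0, 0]], [[0, 0, 0], [0, 0, 0]]])

```text
clock: 14.83
tcp_pos: [572.8, 56.1, 55.8]
eef_rot: [0.999, -0.033, -0.0, -0.0]
ft_force: [0.6, -0.2, -1.3]
gripper_width: 18.0
finger_force: 61.3
```

No contact force with the underside 5 mm below the foam top, so it's entering. Going down further, then I'll release.

Request:
carry_out(moves=[[[0, 0, -0.002], [0, 0, 0]], [[0, 0, -0.002], [0, 0, 0]], [[0, 0, -0.002], [0, 0, 0]], [[0, 0, -0.001], [0, 0, 0]], [[0, 0, 0], [0, 0, 0]], [[0, 0, 0], [0, 0, 0]]])

```text
clock: 15.33
tcp_pos: [572.9, 56.0, 49.2]
eef_rot: [0.999, -0.033, -0.0, -0.0]
ft_force: [-0.1, -0.3, 0.2]
gripper_width: 18.2
finger_force: 61.3
```

Request:
carry_out(moves=[[[0, 0, 0], [0, 0, 0]], [[0, 0, 0], [0, 0, 0]], [[0, 0, 0], [0, 0, 0]], [[0, 0, 0], [0, 0, 0]], [[0, 0, 0], [0, 0, 0]], [[0, 0, 0.02], [0, 0, 0]], [[0, 0, 0.02], [0, 0, 0]], [[0, 0, 0], [0, 0, 0]], [[0, 0, 0], [0, 0, 0]]], grip=40)

```text
clock: 16.08
tcp_pos: [573.9, 56.1, 90.9]
eef_rot: [0.999, -0.033, 0.002, -0.0]
ft_force: [-0.2, 0.1, -0.1]
gripper_width: 34.1
finger_force: 0.0
```

Request:
carry_out(moves=[[[0, 0, 0], [0, 0, 0]], [[0, 0, 0], [0, 0, 0]], [[0, 0, 0], [0, 0, 0]], [[0, 0, 0], [0, 0, 0]], [[0, 0, 0], [0, 0, 0]], [[0, 0, -0.01], [0, 0, 0]], [[0, 0, -0.008], [0, 0, 0]], [[0, 0, 0], [0, 0, 0]]], grip=0)

```text
clock: 16.75
tcp_pos: [571.6, 56.0, 68.2]
eef_rot: [0.999, -0.033, -0.002, 0.0]
ft_force: [-0.6, 0.1, 0.2]
gripper_width: -0.2
finger_force: 0.0
```

Request:
carry_out(moves=[[[0, 0, -0.004], [0, 0, 0]], [[0, 0, -0.003], [0, 0, 0]], [[0, 0, -0.002], [0, 0, 0]], [[0, 0, 0], [0, 0, 0]], [[0, 0, 0], [0, 0, 0]]])

```text
clock: 17.17
tcp_pos: [573.0, 56.1, 62.3]
eef_rot: [0.999, -0.033, -0.0, -0.0]
ft_force: [1.4, -0.4, 1.0]
gripper_width: 0.1
finger_force: 0.0
```

Request:
carry_out(moves=[[[0, 0, -0.001], [0, 0, 0]], [[0, 0, -0.001], [0, 0, 0]], [[0, 0, 0], [0, 0, 0]], [[0, 0, 0], [0, 0, 0]]])

```text
clock: 17.5
tcp_pos: [573.3, 56.1, 61.1]
eef_rot: [0.999, -0.033, 0.001, -0.0]
ft_force: [-1.8, 0.8, 4.0]
gripper_width: -0.1
finger_force: 1.9
```

Contact at TCP 61 matches a home top height of 36 mm, so the opener is seated. Next is the pryer at (433,257), yaw 0.417.

Request:
carry_out(moves=[[[0, 0, 0.02], [0, 0, 0]], [[0, 0, 0.025], [0, 0, 0]], [[-0.014, 0.02, 0], [0, 0, 0.0483]], [[-0.014, 0.02, 0], [0, 0, 0.0483]], [[-0.014, 0.02, 0], [0, 0, 0.0483]], [[-0.014, 0.02, 0], [0, 0, 0.0483]], [[-0.014, 0.02, 0], [0, 0, 0.0483]], [[-0.014, 0.02, 0], [0, 0, 0.0483]], [[-0.014, 0.02, 0], [0, 0, 0.0483]], [[-0.014, 0.02, 0], [0, 0, 0.0483]], [[-0.014, 0.02, 0], [0, 0, 0.0483]], [[-0.014, 0.02, 0], [0, 0, 0.0483]]], grip=60)

```text
clock: 18.5
tcp_pos: [432.1, 256.9, 105.1]
eef_rot: [0.978, 0.208, 0.0, -0.0]
ft_force: [0.1, 0.9, -0.1]
gripper_width: 51.4
finger_force: 0.0
```

Request:
carry_out(moves=[[[0, 0, -0.015], [0, 0, 0]], [[0, 0, -0.01], [0, 0, 0]], [[0, 0, 0], [0, 0, 0]], [[0, 0, 0], [0, 0, 0]], [[0, 0, 0], [0, 0, 0]]])

```text
clock: 18.92
tcp_pos: [433.4, 255.5, 80.4]
eef_rot: [0.979, 0.206, -0.0, 0.0]
ft_force: [0.6, 0.7, -0.5]
gripper_width: 51.1
finger_force: 0.0
```

Run:
```python
from fit import *
d=get_image("top"); s=r.sense();print(s["tcp_pos"],2*s["eef_rot"][1])
m=cmask(d["img"]);m0=cmask(np.load("pics/t3.npz")["img"])
for n,p in dict(jarkey=(605,418,.16),lifter=(447,410,-.3),opener=(572.6,56.7,-.066)).items():
    w=win(d,p,26); k=np.s_[w[1]:w[3],w[0]:w[2]]; print(n,m0[k].sum(),(m[k]!=m0[k]).sum())
```

```text
[433.6124157  255.61836533  80.80098766] 0.41234471042163723
jarkey 417 10
lifter 422 920
opener 773 169
```

Request:
carry_out(moves=[[[0, 0.001, -0.02], [0, 0, 0]], [[0, 0, -0.013], [0, 0, 0]], [[0, 0, -0.007], [0, 0, 0]], [[0, 0, 0], [0, 0, 0]], [[0, 0, 0], [0, 0, 0]]])

```text
clock: 19.38
tcp_pos: [432.8, 256.8, 39.9]
eef_rot: [0.978, 0.207, -0.001, 0.0]
ft_force: [-0.2, 0.1, -0.9]
gripper_width: 51.2
finger_force: 0.0
```

Request:
carry_out(moves=[[[0, 0, 0], [0, 0, 0]], [[0, 0, 0], [0, 0, 0]], [[0, 0, 0], [0, 0, 0]], [[0, 0, 0], [0, 0, 0]], [[0, 0, 0], [0, 0, 0]], [[0, 0, 0], [0, 0, 0]], [[0, 0, 0], [0, 0, 0]]], grip=0)

```text
clock: 19.97
tcp_pos: [433.6, 257.4, 41.5]
eef_rot: [0.978, 0.207, 0.001, -0.0]
ft_force: [0.3, -0.6, 4.7]
gripper_width: 18.4
finger_force: 62.1
```

Request:
carry_out(moves=[[[0, 0, 0.015], [0, 0, 0]], [[0, 0, 0.02], [0, 0, 0]], [[0, 0, 0.025], [0, 0, 0]], [[0.007, -0.02, 0], [0, 0, -0.04]], [[0.01, -0.031, 0], [0, 0, -0.04]], [[0.01, -0.031, 0], [0, 0, -0.04]], [[0.01, -0.031, 0], [0, 0, -0.04]], [[0.01, -0.031, 0], [0, 0, -0.04]], [[0.01, -0.031, 0], [0, 0, -0.04]], [[0.01, -0.031, 0], [0, 0, -0.04]], [[0.01, -0.031, 0], [0, 0, -0.04]], [[0.01, -0.031, 0], [0, 0, -0.04]]])

```text
clock: 20.97
tcp_pos: [519.9, -12.5, 99.8]
eef_rot: [1.0, 0.027, -0.0, -0.0]
ft_force: [0.4, -0.9, -0.9]
gripper_width: 18.3
finger_force: 61.4
```

Request:
carry_out(moves=[[[0.01, -0.031, 0], [0, 0, -0.04]], [[0.01, -0.031, 0], [0, 0, -0.04]], [[0.01, -0.031, 0], [0, 0, -0.04]], [[0.01, -0.02, 0], [0, 0, -0.002]], [[0, -0.011, 0], [0, 0, 0]], [[0, 0, 0], [0, 0, 0]], [[0, 0, -0.015], [0, 0, 0]], [[0, 0, -0.01], [0, 0, 0]], [[0, 0, 0], [0, 0, 0]], [[0, 0, 0], [0, 0, 0]], [[0, 0, 0], [0, 0, 0]]])

```text
clock: 21.88
tcp_pos: [559.9, -134.1, 75.5]
eef_rot: [0.999, -0.032, -0.0, -0.0]
ft_force: [-0.2, -0.7, -0.8]
gripper_width: 18.0
finger_force: 61.4
```

Run:
```python
from fit import *
for i in range(3):
    d=get_image("top"); s=r.sense();print(s["tcp_pos"],2*s["eef_rot"][1],s["gripper_width"])
```

```text
[ 560.17259431 -134.3142171    75.98878131] -0.0644316417088507 17.945856779409127
[ 560.30999221 -134.49237843   76.17365086] -0.06457370818942958 18.645367526601486
[ 560.34927614 -134.64024585   76.2164547 ] -0.06478694357187008 18.32639442860337
```

Request:
carry_out(moves=[[[0, 0, -0.008], [0, 0, 0]], [[0, 0, -0.004], [0, 0, 0]], [[0, 0, -0.003], [0, 0, 0]], [[0, 0, -0.003], [0, 0, 0]], [[0, 0, -0.002], [0, 0, 0]], [[0, 0, 0], [0, 0, 0]], [[0, 0, 0], [0, 0, 0]]])

```text
clock: 22.62
tcp_pos: [559.9, -135.0, 55.1]
eef_rot: [0.999, -0.033, -0.0, -0.0]
ft_force: [0.0, -0.5, -0.4]
gripper_width: 18.1
finger_force: 61.4
```

Request:
carry_out(moves=[[[0, 0, -0.002], [0, 0, 0]], [[0, 0, -0.002], [0, 0, 0]], [[0, 0, -0.001], [0, 0, 0]], [[0, 0, 0], [0, 0, 0]], [[0, 0, 0], [0, 0, 0]]])

```text
clock: 23.03
tcp_pos: [559.9, -134.9, 50.2]
eef_rot: [0.999, -0.033, -0.0, -0.0]
ft_force: [-0.1, -0.1, -1.1]
gripper_width: 18.4
finger_force: 61.4
```

Clean entry. Releasing, closing, and pressing.

Request:
carry_out(moves=[[[0, 0, 0], [0, 0, 0]], [[0, 0, 0], [0, 0, 0]], [[0, 0, 0], [0, 0, 0]], [[0, 0, 0], [0, 0, 0]], [[0, 0, 0], [0, 0, 0]], [[0, 0, 0.02], [0, 0, 0]], [[0, 0, 0.02], [0, 0, 0]], [[0, 0, 0], [0, 0, 0]], [[0, 0, 0], [0, 0, 0]]], grip=40)

```text
clock: 23.78
tcp_pos: [560.9, -135.2, 91.9]
eef_rot: [0.999, -0.033, 0.002, 0.0]
ft_force: [0.6, 0.7, -0.4]
gripper_width: 34.1
finger_force: 0.0
```

Request:
carry_out(moves=[[[0, 0, 0], [0, 0, 0]], [[0, 0, 0], [0, 0, 0]], [[0, 0, 0], [0, 0, 0]], [[0, 0, 0], [0, 0, 0]], [[0, 0, 0], [0, 0, 0]], [[0, 0, -0.01], [0, 0, 0]], [[0, 0, -0.01], [0, 0, 0]], [[0, 0, -0.005], [0, 0, 0]], [[0, 0, 0], [0, 0, 0]], [[0, 0, 0], [0, 0, 0]]], grip=0)

```text
clock: 24.62
tcp_pos: [559.4, -134.8, 64.2]
eef_rot: [0.999, -0.033, -0.001, -0.0]
ft_force: [-0.4, 0.9, -0.2]
gripper_width: -0.0
finger_force: 0.0
```

Request:
carry_out(moves=[[[0, 0, -0.002], [0, 0, 0]], [[0, 0, -0.001], [0, 0, 0]], [[0, 0, -0.001], [0, 0, 0]], [[0, 0, 0], [0, 0, 0]], [[0, 0, 0], [0, 0, 0]]])

```text
clock: 25.03
tcp_pos: [560.0, -134.9, 61.4]
eef_rot: [0.999, -0.033, 0.0, 0.0]
ft_force: [-0.8, -0.4, -0.6]
gripper_width: 0.1
finger_force: 0.0
```

Request:
carry_out(moves=[[[0, 0, -0.001], [0, 0, 0]], [[0, 0, -0.001], [0, 0, 0]], [[0, 0, 0], [0, 0, 0]], [[0, 0, 0], [0, 0, 0]]])

```text
clock: 25.37
tcp_pos: [560.2, -135.0, 61.0]
eef_rot: [0.999, -0.033, 0.001, 0.0]
ft_force: [-3.6, 1.0, 7.2]
gripper_width: -0.1
finger_force: 3.7
```

Request:
carry_out(moves=[[[0, 0, 0.02], [0, 0, 0]], [[0, 0, 0.025], [0, 0, 0]], [[0.003, 0.03, 0], [0, 0, 0.0144]], [[0.003, 0.035, 0], [0, 0, 0.0144]], [[0.003, 0.035, 0], [0, 0, 0.0144]], [[0.003, 0.035, 0], [0, 0, 0.0144]], [[0.003, 0.035, 0], [0, 0, 0.0144]], [[0.003, 0.035, 0], [0, 0, 0.0144]], [[0.003, 0.035, 0], [0, 0, 0.0144]], [[0.003, 0.035, 0], [0, 0, 0.0144]], [[0.003, 0.035, 0], [0, 0, 0.0144]], [[0.003, 0.035, 0], [0, 0, 0.0144]]], grip=60)

```text
clock: 26.37
tcp_pos: [589.9, 211.9, 104.4]
eef_rot: [0.999, 0.04, 0.0, -0.0]
ft_force: [0.1, -0.7, -0.3]
gripper_width: 51.4
finger_force: 0.0
```

Request:
carry_out(moves=[[[0.003, 0.035, 0], [0, 0, 0.0144]], [[0.003, 0.035, 0], [0, 0, 0.0144]], [[0.003, 0.035, 0], [0, 0, 0.0144]], [[0.003, 0.035, 0], [0, 0, 0.0144]], [[0.003, 0.035, 0], [0, 0, 0.0144]], [[0, 0.03, 0], [0, 0, 0.0134]], [[0, 0, 0], [0, 0, 0]], [[0, 0, -0.015], [0, 0, 0]], [[0, 0, -0.01], [0, 0, 0]], [[0, 0, 0], [0, 0, 0]], [[0, 0, 0], [0, 0, 0]]])

```text
clock: 27.28
tcp_pos: [604.5, 413.1, 76.9]
eef_rot: [0.997, 0.081, -0.002, 0.001]
ft_force: [0.7, 1.1, 0.1]
gripper_width: 50.8
finger_force: 0.0
```

Run:
```python
from fit import *
for i in range(2): d=get_image("top"); s=r.sense();print(s["tcp_pos"],2*s["eef_rot"][1])
np.savez("pics/t5.npz",**d)
m=cmask(d["img"]);m0=cmask(np.load("pics/t3.npz")["img"])
for n,p in dict(jarkey=(605,418,.16),lifter=(447,410,-.3)).items():
    w=win(d,p,26); k=np.s_[w[1]:w[3],w[0]:w[2]]; print(n,m0[k].sum(),(m[k]!=m0[k]).sum())
```

```text
[604.97905489 413.52800863  78.37097637] 0.16212450254357205
[605.33662304 413.89119005  79.37208021] 0.1622761196318592
jarkey 417 545
lifter 422 1500
```

Request:
carry_out(moves=[[[0, 0.002, -0.02], [0, 0, 0]], [[0, 0, -0.013], [0, 0, 0]], [[0, 0, -0.007], [0, 0, 0]], [[0, 0, 0], [0, 0, 0]], [[0, 0, 0], [0, 0, 0]]])

```text
clock: 27.8
tcp_pos: [604.7, 416.6, 38.6]
eef_rot: [0.997, 0.082, -0.001, 0.0]
ft_force: [0.4, 0.2, 0.7]
gripper_width: 51.1
finger_force: 0.0
```

Request:
carry_out(moves=[[[0, 0, 0], [0, 0, 0]], [[0, 0, 0], [0, 0, 0]], [[0, 0, 0], [0, 0, 0]], [[0, 0, 0], [0, 0, 0]], [[0, 0, 0], [0, 0, 0]], [[0, 0, 0], [0, 0, 0]], [[0, 0, 0], [0, 0, 0]]], grip=0)

```text
clock: 28.38
tcp_pos: [605.6, 417.5, 40.9]
eef_rot: [0.997, 0.082, 0.001, -0.001]
ft_force: [-0.3, -0.0, 6.1]
gripper_width: 18.1
finger_force: 62.0
```

Request:
carry_out(moves=[[[0, 0, 0.015], [0, 0, 0]], [[0, 0, 0.02], [0, 0, 0]], [[0, 0, 0.025], [0, 0, 0]], [[-0.002, -0.02, 0], [0, 0, -0.015]], [[-0.003, -0.034, 0], [0, 0, -0.015]], [[-0.003, -0.034, 0], [0, 0, -0.015]], [[-0.003, -0.034, 0], [0, 0, -0.015]], [[-0.003, -0.034, 0], [0, 0, -0.015]], [[-0.003, -0.034, 0], [0, 0, -0.015]], [[-0.003, -0.034, 0], [0, 0, -0.015]], [[-0.003, -0.034, 0], [0, 0, -0.015]], [[-0.003, -0.034, 0], [0, 0, -0.015]]])

```text
clock: 29.38
tcp_pos: [578.3, 123.5, 99.7]
eef_rot: [1.0, 0.014, -0.0, 0.0]
ft_force: [0.4, -0.1, -1.2]
gripper_width: 18.4
finger_force: 61.3
```

Request:
carry_out(moves=[[[-0.003, -0.034, 0], [0, 0, -0.015]], [[-0.003, -0.034, 0], [0, 0, -0.015]], [[-0.003, -0.034, 0], [0, 0, -0.015]], [[-0.003, -0.034, 0], [0, 0, -0.015]], [[-0.003, -0.034, 0], [0, 0, -0.015]], [[0, -0.026, 0], [0, 0, -0.02]], [[0, 0, 0], [0, 0, 0]], [[0, 0, -0.015], [0, 0, 0]], [[0, 0, -0.01], [0, 0, 0]], [[0, 0, 0], [0, 0, 0]], [[0, 0, 0], [0, 0, 0]], [[0, 0, 0], [0, 0, 0]]])

```text
clock: 30.38
tcp_pos: [564.0, -70.3, 74.6]
eef_rot: [0.999, -0.032, -0.0, -0.0]
ft_force: [-0.2, 0.1, -1.6]
gripper_width: 18.6
finger_force: 61.3
```

Run:
```python
from fit import *
for i in range(3):
    d=get_image("top"); s=r.sense()
print(s["tcp_pos"],2*s["eef_rot"][1],s["gripper_width"])
np.savez("pics/t6.npz",**d)
m=cmask(d["img"]); cs,_=cv2.findContours(m,cv2.RETR_EXTERNAL,cv2.CHAIN_APPROX_NONE); cv2.drawContours(m,cs,-1,1,-1)
p=(447,409,-.3); q,f,a=fit(d,"lifter",p,m,win(d,p,32)); print(q,f,a)
w=win(d,p,26); k=np.s_[w[1]:w[3],w[0]:w[2]]; print((m[k]!=cmask(np.load("pics/t3.npz")["img"])[k]).sum())
```

```text
[564.40061214 -70.58446995  75.09092654] -0.06528462903583684 18.22528340984252
[ 4.46638026e+02  4.11452012e+02 -2.69403971e-01] 173.59375 400.0
22
```

Request:
carry_out(moves=[[[0, 0, -0.007], [0, 0, 0]], [[0, 0, -0.004], [0, 0, 0]], [[0, 0, -0.003], [0, 0, 0]], [[0, 0, -0.003], [0, 0, 0]], [[0, 0, -0.002], [0, 0, 0]], [[0, 0, 0], [0, 0, 0]], [[0, 0, 0], [0, 0, 0]]])

```text
clock: 31.12
tcp_pos: [564.7, -70.9, 55.3]
eef_rot: [0.999, -0.033, 0.001, 0.0]
ft_force: [3.4, 0.6, 0.4]
gripper_width: 18.3
finger_force: 61.4
```

Request:
carry_out(moves=[[[0, 0, -0.002], [0, 0, 0]], [[0, 0, -0.002], [0, 0, 0]], [[0, 0, -0.001], [0, 0, 0]], [[0, 0, 0], [0, 0, 0]], [[0, 0, 0], [0, 0, 0]]])

```text
clock: 31.53
tcp_pos: [564.6, -71.0, 50.2]
eef_rot: [0.999, -0.033, 0.001, 0.0]
ft_force: [5.2, -0.6, -0.6]
gripper_width: 18.0
finger_force: 61.4
```

Request:
carry_out(moves=[[[0.001, 0, 0], [0, 0, 0]], [[0, 0, 0], [0, 0, 0]], [[0, 0, 0], [0, 0, 0]], [[0, 0, 0], [0, 0, 0]], [[0, 0, 0], [0, 0, 0]], [[0, 0, 0.02], [0, 0, 0]], [[0, 0, 0.02], [0, 0, 0]], [[0, 0, 0], [0, 0, 0]], [[0, 0, 0], [0, 0, 0]]], grip=40)

```text
clock: 32.28
tcp_pos: [565.7, -71.1, 91.7]
eef_rot: [0.999, -0.033, 0.001, 0.0]
ft_force: [-0.1, -0.0, -1.4]
gripper_width: 34.1
finger_force: 0.0
```

Request:
carry_out(moves=[[[0, 0, 0], [0, 0, 0]], [[0, 0, 0], [0, 0, 0]], [[0, 0, 0], [0, 0, 0]], [[0, 0, 0], [0, 0, 0]], [[0, 0, 0], [0, 0, 0]], [[0, 0, -0.01], [0, 0, 0]], [[0, 0, -0.01], [0, 0, 0]], [[0, 0, -0.005], [0, 0, 0]], [[0, 0, 0], [0, 0, 0]], [[0, 0, 0], [0, 0, 0]]], grip=0)

```text
clock: 33.12
tcp_pos: [564.4, -70.8, 64.2]
eef_rot: [0.999, -0.033, -0.001, -0.0]
ft_force: [-1.0, 0.1, -0.0]
gripper_width: 0.2
finger_force: 0.0
```

Request:
carry_out(moves=[[[0, 0, -0.002], [0, 0, 0]], [[0, 0, -0.001], [0, 0, 0]], [[0, 0, -0.001], [0, 0, 0]], [[0, 0, -0.001], [0, 0, 0]], [[0, 0, 0], [0, 0, 0]], [[0, 0, 0], [0, 0, 0]]])

```text
clock: 33.62
tcp_pos: [565.2, -71.0, 61.0]
eef_rot: [0.999, -0.033, 0.0, 0.0]
ft_force: [-0.6, 0.5, 4.9]
gripper_width: -0.1
finger_force: 2.2
```

Jar key home. For the lifter I'm turning the wrist about half a turn so joint 6 stays clear of its limit.

Request:
carry_out(moves=[[[0, 0, 0.02], [0, 0, 0]], [[0, 0, 0.025], [0, 0, 0]], [[-0.0045, 0.0185, 0], [0, 0, 0.1]], [[-0.0045, 0.0185, 0], [0, 0, 0.1]], [[-0.0045, 0.0185, 0], [0, 0, 0.1]], [[-0.0045, 0.0185, 0], [0, 0, 0.1]], [[-0.0045, 0.0185, 0], [0, 0, 0.1]], [[-0.0045, 0.0185, 0], [0, 0, 0.1]], [[-0.0045, 0.0185, 0], [0, 0, 0.1]], [[-0.0045, 0.0185, 0], [0, 0, 0.1]], [[-0.0045, 0.0185, 0], [0, 0, 0.1]], [[-0.0045, 0.0185, 0], [0, 0, 0.1]]], grip=60)

```text
clock: 34.62
tcp_pos: [519.7, 115.0, 105.1]
eef_rot: [0.892, 0.452, 0.0, 0.0]
ft_force: [0.5, 0.3, 0.2]
gripper_width: 51.3
finger_force: 0.0
```

Request:
carry_out(moves=[[[-0.0045, 0.0185, 0], [0, 0, 0.1]], [[-0.0045, 0.0185, 0], [0, 0, 0.1]], [[-0.0045, 0.0185, 0], [0, 0, 0.1]], [[-0.0045, 0.0185, 0], [0, 0, 0.1]], [[-0.0045, 0.0185, 0], [0, 0, 0.1]], [[-0.0045, 0.0185, 0], [0, 0, 0.1]], [[-0.0045, 0.0185, 0], [0, 0, 0.1]], [[-0.0045, 0.0185, 0], [0, 0, 0.1]], [[-0.0045, 0.0185, 0], [0, 0, 0.1]], [[-0.0045, 0.0185, 0], [0, 0, 0.1]], [[-0.0045, 0.0185, 0], [0, 0, 0.1]], [[-0.0045, 0.0185, 0], [0, 0, 0.1]]])

```text
clock: 35.62
tcp_pos: [465.6, 337.0, 105.0]
eef_rot: [0.481, 0.877, -0.0, 0.0]
ft_force: [-0.4, 1.2, 0.7]
gripper_width: 51.4
finger_force: 0.0
```

Request:
carry_out(moves=[[[-0.0045, 0.0185, 0], [0, 0, 0.1]], [[-0.0045, 0.0185, 0], [0, 0, 0.1]], [[-0.0045, 0.0185, 0], [0, 0, 0.1]], [[-0.0045, 0.018, 0], [0, 0, 0.1]], [[0, 0, 0], [0, 0, 0.1]], [[0, 0, 0], [0, 0, 0.1]], [[0, 0, 0], [0, 0, 0.1]], [[0, 0, 0], [0, 0, 0.004]], [[0, 0, -0.015], [0, 0, 0]], [[0, 0, -0.01], [0, 0, 0]], [[0, 0, 0], [0, 0, 0]], [[0, 0, 0], [0, 0, 0]]])

```text
clock: 36.62
tcp_pos: [447.4, 409.0, 78.9]
eef_rot: [0.152, 0.988, -0.001, -0.001]
ft_force: [-0.9, -0.1, 0.1]
gripper_width: 51.1
finger_force: 0.0
```

Run:
```python
from fit import *
for i in range(2): d=get_image("side"); s=r.sense()
e=s["eef_rot"];print(s["tcp_pos"],e,2*np.arctan2(e[1],e[0])-np.pi,s["q"])
```

```text
[448.13518246 409.56177524  80.61183057] [1.51679778e-01 9.88429677e-01 9.79790813e-05 9.85562640e-05] -0.30453499008958573 [ 6.84429453e-01  1.46006303e-01  1.48353621e+00 -1.50933519e-05
  1.51177260e+00 -5.81830995e-01]
```

Request:
carry_out(moves=[[[-0.003, 0.001, -0.02], [0, 0, 0]], [[0, 0, -0.013], [0, 0, 0]], [[0, 0, -0.007], [0, 0, 0]], [[0, 0, 0], [0, 0, 0]], [[0, 0, 0], [0, 0, 0]]])

```text
clock: 37.13
tcp_pos: [444.8, 410.3, 39.9]
eef_rot: [0.151, 0.988, -0.0, -0.0]
ft_force: [-0.8, -0.2, -0.5]
gripper_width: 51.1
finger_force: 0.0
```

Request:
carry_out(moves=[[[0, 0, 0], [0, 0, 0]], [[0, 0, 0], [0, 0, 0]], [[0, 0, 0], [0, 0, 0]], [[0, 0, 0], [0, 0, 0]], [[0, 0, 0], [0, 0, 0]], [[0, 0, 0], [0, 0, 0]], [[0, 0, 0], [0, 0, 0]]], grip=0)

```text
clock: 37.72
tcp_pos: [445.6, 411.0, 41.6]
eef_rot: [0.151, 0.988, 0.001, 0.001]
ft_force: [-0.2, -0.5, 5.4]
gripper_width: 18.3
finger_force: 62.4
```

Request:
carry_out(moves=[[[0, 0, 0.015], [0, 0, 0]], [[0, 0, 0.02], [0, 0, 0]], [[0, 0, 0.025], [0, 0, 0]], [[0.006, -0.02, 0], [0, 0, 0.018]], [[0.01, -0.033, 0], [0, 0, 0.02]], [[0.01, -0.033, 0], [0, 0, 0.02]], [[0.01, -0.033, 0], [0, 0, 0.02]], [[0.01, -0.033, 0], [0, 0, 0.02]], [[0.01, -0.033, 0], [0, 0, 0.02]], [[0.01, -0.033, 0], [0, 0, 0.02]], [[0.01, -0.033, 0], [0, 0, 0.02]], [[0.01, -0.033, 0], [0, 0, 0.02]]])

```text
clock: 38.72
tcp_pos: [530.8, 124.9, 99.7]
eef_rot: [0.062, 0.998, -0.0, -0.0]
ft_force: [0.0, 0.1, -1.1]
gripper_width: 18.4
finger_force: 61.6
```

Request:
carry_out(moves=[[[0.01, -0.033, 0], [0, 0, 0.02]], [[0.01, -0.033, 0], [0, 0, 0.02]], [[0.01, -0.033, 0], [0, 0, 0.02]], [[0.005, -0.022, 0], [0, 0, 0]], [[0, -0.013, 0], [0, 0, 0]], [[0, 0, 0], [0, 0, 0]], [[0, 0, -0.015], [0, 0, 0]], [[0, 0, -0.01], [0, 0, 0]], [[0, 0, 0], [0, 0, 0]], [[0, 0, 0], [0, 0, 0]], [[0, 0, 0], [0, 0, 0]]])

```text
clock: 39.63
tcp_pos: [565.9, -6.6, 75.4]
eef_rot: [0.032, 0.999, 0.0, -0.0]
ft_force: [-0.2, -0.9, -1.0]
gripper_width: 17.8
finger_force: 61.6
```

Run:
```python
from fit import *
for i in range(3): d=get_image("side"); s=r.sense()
e=s["eef_rot"];print(s["tcp_pos"],2*np.arctan2(e[1],e[0])-np.pi,s["gripper_width"])
```

```text
[566.33657669  -7.03782478  76.10684227] -0.06500571038771286 18.048797243565836
```

Request:
carry_out(moves=[[[0, 0, -0.008], [0, 0, 0]], [[0, 0, -0.004], [0, 0, 0]], [[0, 0, -0.003], [0, 0, 0]], [[0, 0, -0.003], [0, 0, 0]], [[0, 0, -0.002], [0, 0, 0]], [[0, 0, 0], [0, 0, 0]], [[0, 0, 0], [0, 0, 0]]])

```text
clock: 40.37
tcp_pos: [565.9, -7.5, 55.1]
eef_rot: [0.033, 0.999, -0.0, -0.0]
ft_force: [0.6, -0.9, -0.9]
gripper_width: 18.4
finger_force: 61.6
```

Request:
carry_out(moves=[[[0, 0, -0.002], [0, 0, 0]], [[0, 0, -0.002], [0, 0, 0]], [[0, 0, -0.001], [0, 0, 0]], [[0, 0, 0], [0, 0, 0]], [[0, 0, 0], [0, 0, 0]]])

```text
clock: 40.78
tcp_pos: [565.9, -7.4, 50.2]
eef_rot: [0.033, 0.999, -0.0, -0.0]
ft_force: [0.1, 0.5, -0.7]
gripper_width: 18.3
finger_force: 61.6
```

Request:
carry_out(moves=[[[0, 0, 0], [0, 0, 0]], [[0, 0, 0], [0, 0, 0]], [[0, 0, 0], [0, 0, 0]], [[0, 0, 0], [0, 0, 0]], [[0, 0, 0], [0, 0, 0]], [[0, 0, 0.02], [0, 0, 0]], [[0, 0, 0.02], [0, 0, 0]], [[0, 0, 0], [0, 0, 0]], [[0, 0, 0], [0, 0, 0]]], grip=40)

```text
clock: 41.53
tcp_pos: [566.9, -7.5, 91.9]
eef_rot: [0.033, 0.999, -0.0, 0.002]
ft_force: [-0.1, 0.4, -0.5]
gripper_width: 34.6
finger_force: 0.0
```

Request:
carry_out(moves=[[[0, 0, 0], [0, 0, 0]], [[0, 0, 0], [0, 0, 0]], [[0, 0, 0], [0, 0, 0]], [[0, 0, 0], [0, 0, 0]], [[0, 0, 0], [0, 0, 0]], [[0, 0, -0.01], [0, 0, 0]], [[0, 0, -0.01], [0, 0, 0]], [[0, 0, -0.005], [0, 0, 0]], [[0, 0, 0], [0, 0, 0]], [[0, 0, 0], [0, 0, 0]]], grip=0)

```text
clock: 42.37
tcp_pos: [565.4, -7.4, 64.2]
eef_rot: [0.033, 0.999, 0.0, -0.001]
ft_force: [-0.0, 1.1, 0.4]
gripper_width: -0.1
finger_force: 0.0
```

Request:
carry_out(moves=[[[0, 0, -0.002], [0, 0, 0]], [[0, 0, -0.001], [0, 0, 0]], [[0, 0, -0.001], [0, 0, 0]], [[0, 0, -0.001], [0, 0, 0]], [[0, 0, 0], [0, 0, 0]], [[0, 0, 0], [0, 0, 0]]])

```text
clock: 42.87
tcp_pos: [566.2, -7.5, 61.1]
eef_rot: [0.033, 0.999, -0.0, 0.0]
ft_force: [-1.6, -0.7, 4.1]
gripper_width: 0.1
finger_force: 2.2
```

Request:
carry_out(moves=[[[0, 0, 0.02], [0, 0, 0]], [[0, 0, 0.03], [0, 0, 0]], [[0, 0, 0.03], [0, 0, 0]], [[0, 0.03, 0.03], [0, 0, 0]], [[0, 0.035, 0], [0, 0, 0]], [[0, 0.035, 0], [0, 0, 0]], [[0, 0.035, 0], [0, 0, 0]], [[0, 0.035, 0], [0, 0, 0]], [[0, 0.035, 0], [0, 0, 0]], [[-0.01, 0.035, 0], [0, 0, 0]], [[-0.01, 0.035, 0], [0, 0, 0]], [[-0.01, 0.03, 0], [0, 0, 0]]])

```text
clock: 43.87
tcp_pos: [535.2, 299.2, 169.2]
eef_rot: [0.033, 0.999, 0.0, -0.0]
ft_force: [-0.1, -0.1, 0.6]
gripper_width: 0.1
finger_force: 0.0
```

Run:
```python
from fit import *
d=snap("top","t9",(265,165,465,310),4)
im=d["img"]; g=im.mean(2)
e=get_image("side"); cv2.imwrite("pics/s9.png",cv2.resize(e["img"][110:240,240:440],None,fx=4,fy=4,interpolation=cv2.INTER_CUBIC)[:,:,::-1])
```

```text
(no output)
```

View pics/t9.png

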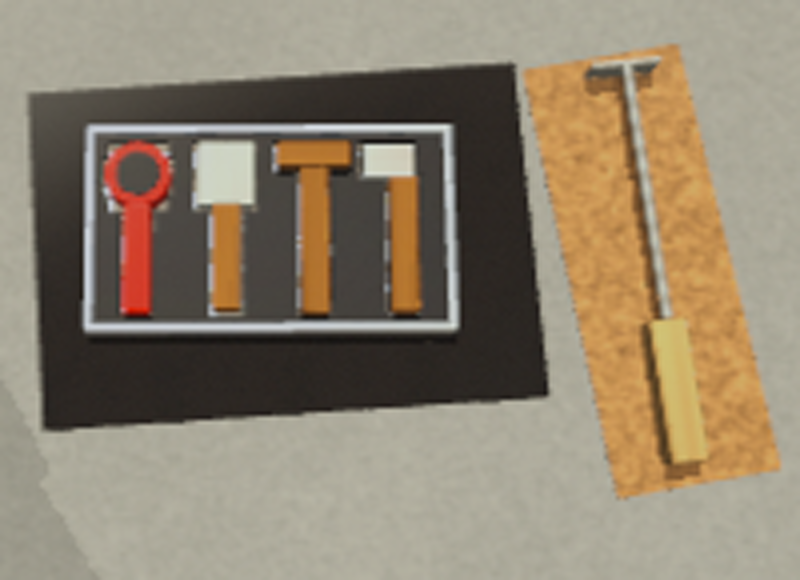

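View pics/s9.png

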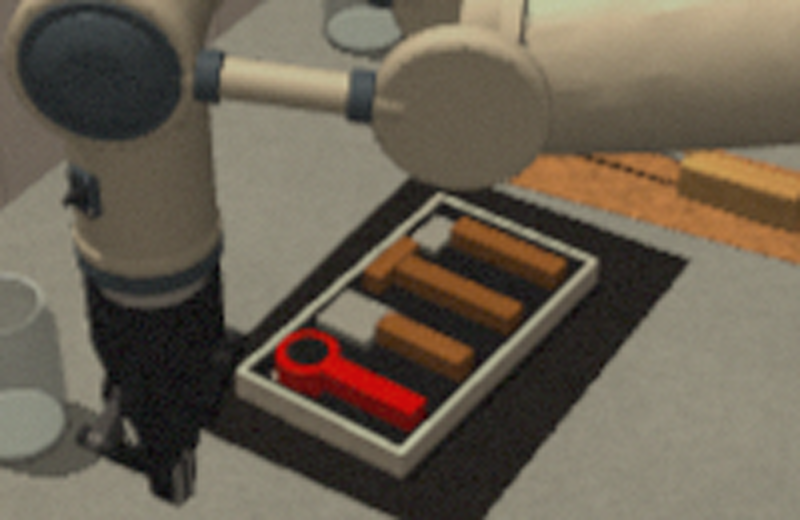

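All four pieces lie flat in their pockets (heads at y≈165 in the top crop). The tray is inside the mat, and the hook is inside the cork, from blade (622,67) to grip (680,390). Handing in.

```bash
python3 -c "
from rig import r
print(r.sense()['ft_force']); print(r.finish_job())"
```

```text
[-0.42046729 -0.82210476 -1.03652645]
the job is handed in; nothing more can be done
None
```

The job is handed in (no score came back): I dragged the tray onto the rubber mat with the hook, laid the hook back on its cork mat, pressed all four pieces home in their pockets, and left the jar where it stood.

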